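# Test the seal buttons and load the sprung jar lift

### The job

Press the seal button on every spice jar all the way down: a good button goes down nearly level with the lid, a faulty one sticks near the top of its stroke. Stand the good jars upright on the sprung wooden platform of the white lift, which sinks under their weight, and stand the faulty ones upright in the red tray; when every jar is in its place, push the flap at the lift's open end up until it is fully shut. Leave the salt shaker and the honey jar alone.

Things in the scene. Friction and masses are not known exactly. Their poses are not given: they have to be found in the camera images.
- jar_1: One of up to five look-alike squat spice jars (about 0.17 kg, may vary by a quarter): upright cylinder 48 mm across, amber glass with a pale paper band and a steel lid, lid top 56 mm up; a white push button stands on the lid. Some starts have only four jars. Origin: centre of the underside; z up the jar.
- button_1 (a joint): Push-to-seal button of jar_1: white, 22 mm across, on the jar axis; at 0 its top is 72 mm above the jar's underside. Value in m, grows as pressed. No return spring: moves under 2 to 3 N, stays where left. Good: goes down 12 mm, 4 mm left proud. Faulty: sticks hard after 3 mm. They look alike until pressed.
- jar_2: One of up to five look-alike squat spice jars (about 0.17 kg, may vary by a quarter): upright cylinder 48 mm across, amber glass with a pale paper band and a steel lid, lid top 56 mm up; a white push button stands on the lid. Some starts have only four jars. Origin: centre of the underside; z up the jar.
- button_2 (a joint): Push-to-seal button of jar_2: white, 22 mm across, on the jar axis; at 0 its top is 72 mm above the jar's underside. Value in m, grows as pressed. No return spring: moves under 2 to 3 N, stays where left. Good: goes down 12 mm, 4 mm left proud. Faulty: sticks hard after 3 mm. They look alike until pressed.
- jar_3: One of up to five look-alike squat spice jars (about 0.17 kg, may vary by a quarter): upright cylinder 48 mm across, amber glass with a pale paper band and a steel lid, lid top 56 mm up; a white push button stands on the lid. Some starts have only four jars. Origin: centre of the underside; z up the jar.
- button_3 (a joint): Push-to-seal button of jar_3: white, 22 mm across, on the jar axis; at 0 its top is 72 mm above the jar's underside. Value in m, grows as pressed. No return spring: moves under 2 to 3 N, stays where left. Good: goes down 12 mm, 4 mm left proud. Faulty: sticks hard after 3 mm. They look alike until pressed.
- jar_4: One of up to five look-alike squat spice jars (about 0.17 kg, may vary by a quarter): upright cylinder 48 mm across, amber glass with a pale paper band and a steel lid, lid top 56 mm up; a white push button stands on the lid. Some starts have only four jars. Origin: centre of the underside; z up the jar.
- button_4 (a joint): Push-to-seal button of jar_4: white, 22 mm across, on the jar axis; at 0 its top is 72 mm above the jar's underside. Value in m, grows as pressed. No return spring: moves under 2 to 3 N, stays where left. Good: goes down 12 mm, 4 mm left proud. Faulty: sticks hard after 3 mm. They look alike until pressed.
- jar_5: One of up to five look-alike squat spice jars (about 0.17 kg, may vary by a quarter): upright cylinder 48 mm across, amber glass with a pale paper band and a steel lid, lid top 56 mm up; a white push button stands on the lid. Some starts have only four jars. Origin: centre of the underside; z up the jar.
- button_5 (a joint): Push-to-seal button of jar_5: white, 22 mm across, on the jar axis; at 0 its top is 72 mm above the jar's underside. Value in m, grows as pressed. No return spring: moves under 2 to 3 N, stays where left. Good: goes down 12 mm, 4 mm left proud. Faulty: sticks hard after 3 mm. They look alike until pressed.
- board: Fixed dark wooden serving tray on which the jars stand at the start, 170 (x) by 260 mm (y); its floor is 14 mm above its underside and 19 mm above the worktop, its rim 5 mm thick and 8 mm high above the floor. Origin: centre of its underside. Wall cabinets overhang the worktop behind: front face at x = 0.607, underside at z = 0.466; keep the wrist in front of them.
- lift: Fixed white jar lift on the worktop: a low well 150 mm deep (x) by 250 mm long (y), white walls 6 mm thick and 66 mm high along the front (-x), the back (+x) and the left end (+y); its right end (-y) is closed by the flap only. It stands on the worktop's steel rods, underside 5 mm up. Origin: centre of its underside; x points to its back, y along its length.
- platform (a joint): Pale wooden platform in the lift, 132 (x) by 228 mm (y), with three dark round marks 56 mm across on its long axis at y = -70, 0 and +70 mm from its centre, where jars may stand (anywhere on it will do). It rides on a spring and sinks level. Value in m = how far it has sunk from its top position (0, empty); about 165 N/m, so each jar sinks it roughly 10 mm; stop at 40 mm.
- platform_top (a point): Centre of the upper face of the wooden platform (moves with it), 54 mm above the lift's underside when empty; axes as the lift's.
- flap (a joint): Pale wooden flap at the right-hand end of the lift, hinged on its lower edge 10 mm above the lift's underside and 120 mm to the right (-y) of the lift's centre; 5 mm thick, 134 mm long, 51 mm high with a round steel edge of 8 mm on top. Value in rad: 0 = upright, shut; grows as it leans outward (-y of the lift), at most 1.0. Stiff: stays where left; pushed shut with about 1 to 2 N at its edge.
- flap_edge (a point): Middle of the flap's steel top edge (47 mm from the hinge line).
- reject_tray: Fixed red tray for rejects, 190 mm (x) by 90 mm (y), walls 4 mm thick and 16 mm high, floor 4 mm thick. Origin: centre of its underside; room for two jars side by side along x, say at x = -45 and +45 mm.
- salt_shaker: Bystander: glass salt shaker with grey top, 44 mm across, 90 mm high, origin at the underside. Leave it alone.
- honey_jar: Bystander: honey jar with red lid, 65 mm across, 100 mm high, origin at the underside. Leave it alone.

How it is judged:
On the way, in this order (a step that is already met when the one before it is completed fails the run):
1. every button has been pressed: good ones home, faulty ones to where they stick (value of joint each of button_1, button_3, button_5 above 0.0095 m and value of joint each of button_2, button_4 above 0.0015 m), for 0.2 s.
2. good jars stand on the platform, faulty ones in the red tray, the flap still open (z of jar_1 in the frame of platform_top between -0.005 and 0.006 m and x of jar_1 in the frame of platform_top between -0.063 and 0.063 m and y of jar_1 in the frame of platform_top between -0.11 and 0.11 m and angle between each of jar_1, jar_2, jar_3, jar_4, jar_5's own z axis and vertical below 0.12 rad and contact force between each of jar_1, jar_2, jar_3, jar_4, jar_5 and the fingers below 0.1 N and linear speed of each of jar_1, jar_2, jar_3, jar_4, jar_5 below 0.03 m/s and z of jar_2 in the frame of reject_tray between -0.002 and 0.012 m and x of jar_2 in the frame of reject_tray between -0.09 and 0.09 m and y of jar_2 in the frame of reject_tray between -0.042 and 0.042 m and z of jar_3 in the frame of platform_top between -0.005 and 0.006 m and x of jar_3 in the frame of platform_top between -0.063 and 0.063 m and y of jar_3 in the frame of platform_top between -0.11 and 0.11 m and z of jar_4 in the frame of reject_tray between -0.002 and 0.012 m and x of jar_4 in the frame of reject_tray between -0.09 and 0.09 m and y of jar_4 in the frame of reject_tray between -0.042 and 0.042 m and z of jar_5 in the frame of platform_top between -0.005 and 0.006 m and x of jar_5 in the frame of platform_top between -0.063 and 0.063 m and y of jar_5 in the frame of platform_top between -0.11 and 0.11 m and value of joint platform above 0.008 m and value of joint flap above 0.25 rad), for 0.2 s.
3. the flap is shut (value of joint flap below 0.1 rad), for 0.2 s.
At the end, for the whole second after the job is handed in: Good buttons down 9.5 of 12 mm or more, faulty ones 1.5 of 3 mm or more; good jars upright (0.12 rad) on the platform, faulty ones upright in the red tray, all released and at rest; platform sunk at least 8 mm; flap within 0.1 rad of upright (all of step 1 and z of jar_1 in the frame of platform_top between -0.005 and 0.006 m and x of jar_1 in the frame of platform_top between -0.063 and 0.063 m and y of jar_1 in the frame of platform_top between -0.11 and 0.11 m and angle between each of jar_1, jar_2, jar_3, jar_4, jar_5's own z axis and vertical below 0.12 rad and contact force between each of jar_1, jar_2, jar_3, jar_4, jar_5 and the fingers below 0.1 N and linear speed of each of jar_1, jar_2, jar_3, jar_4, jar_5 below 0.03 m/s and z of jar_2 in the frame of reject_tray between -0.002 and 0.012 m and x of jar_2 in the frame of reject_tray between -0.09 and 0.09 m and y of jar_2 in the frame of reject_tray between -0.042 and 0.042 m and z of jar_3 in the frame of platform_top between -0.005 and 0.006 m and x of jar_3 in the frame of platform_top between -0.063 and 0.063 m and y of jar_3 in the frame of platform_top between -0.11 and 0.11 m and z of jar_4 in the frame of reject_tray between -0.002 and 0.012 m and x of jar_4 in the frame of reject_tray between -0.09 and 0.09 m and y of jar_4 in the frame of reject_tray between -0.042 and 0.042 m and z of jar_5 in the frame of platform_top between -0.005 and 0.006 m and x of jar_5 in the frame of platform_top between -0.063 and 0.063 m and y of jar_5 in the frame of platform_top between -0.11 and 0.11 m and value of joint platform above 0.008 m and value of joint flap below 0.1 rad and velocity of joint platform between -0.02 and 0.02 m/s); the robot touches nothing.
It fails at once if the salt shaker is pushed more than 4 cm aside or knocked over (distance of salt_shaker from where it was at the start of the episode above 0.04 m or angle between salt_shaker's own z axis and vertical above 0.5 rad).
It fails at once if the honey jar is pushed more than 4 cm aside or knocked over (distance of honey_jar from where it was at the start of the episode above 0.04 m or angle between honey_jar's own z axis and vertical above 0.5 rad).
Of jar_1, jar_2, jar_3, jar_4, jar_5 only 4 to 5 are there at a start; the rules pass over those that are not, and their reading is None.
At some moment in a run one of jar_1, jar_2, jar_3, jar_4, jar_5 may be knocked a few centimetres aside while the robot is not near it.
It also fails if it takes over 210 s, if anything falls off the work surface, if the arm or the gripper's body presses on something with over 40 N, if the wrist force passes 120 N, or if a joint passes its speed limit or range.

### The arm

A 6-joint arm with a two-finger parallel gripper is mounted at the origin on a cart in front of the work surface, level with it; the furniture and walls round the work are solid. World frame = base frame: x ahead of the robot, y to its left, z up, the work surface at z = 0. Lengths are in m, angles in rad, forces in N, time in s.
With the tool pointing down it reaches from about 0.25 to 0.775 m from the base axis. Payload 4 kg.
Tool frame: the origin (TCP) lies at the very end of the fingers, on their centre line; the grasp point (between the pads) lies 19 mm behind it (robot.hold_point_z is the distance from the TCP to the grasp point, in m); z points along the fingers, y is the line along which they close (so a half turn about z gives the same grasp; the last joint's range is limited). The gripper opens to 94 mm and grips with 3 to 60 N. Pads are 16 mm wide; open, the fingers measure 119 mm over their backs; the gripper's body (75 mm by 177 mm) begins 78 mm behind the grasp point.
Start: joints at [-1.207, 0.087, 1.371, -0, 1.684, -0.103], TCP at [0.248, -0.491, 0.206] pointing down, gripper open.
Joint ranges: [-3.1, 3.1], [-0.76, 2.03], [0.27, 2.55], [-1.08, 4.22], [0.17, 2.65], [-2.57, 2.57]. Speed limits (rad/s): [2.79, 2.79, 3.14, 3.14, 3.14, 3.14].

### API

Orientations are given as [roll, pitch, yaw] about the fixed x, y, z axes, in that order (R = Rz(yaw) Ry(pitch) Rx(roll)).
In Python, from bench import robot gives the robot as it stands.
- The arm moves only by the tool carry_out, never from a script. Its argument "steps" is a list of rows, each a list of 3 entries, a list of its own where there are three numbers: the shift along the tool's x, y, z in m, then the turn about the tool's z in units of 10 degrees (1.0 is 10 degrees), then the closure, from -1 (fully open) to 1 (shut). In form: [[[tx, ty, tz], roll, jaw], ...]. A call has 1 to 10 rows; each row is the pose to reach, as a shift and turn from the pose commanded when the call began, along the tool's axes at that moment; what a row does not reach only later rows make up. A row lasts 1/8 s, in which the tool goes at most 62.5 mm and 10.7 degrees, less where a joint would pass 70% of its speed; a pose out of reach is approached as far as the arm can. A call with a gripper value outside its range is refused whole. The fingers move at their own pace and stop on an object; the grip force is fixed at half the most. Time passes only in rows, so rows that repeat a pose let the fingers close. It gives the time, the measured TCP pose, the force, the opening and the grip force at its end, in the units of the state.
- robot.get_obs(): the state, without advancing time (a new reading comes with each control period).
- robot.snapshot(name): name is "side" or "top" or "wrist"; returns a dict with "image" (384x512x3 uint8, red, green, blue), "z_map" (384x512 float32, m along the optical axis (not along the pixel's ray), 0 where there is no reading), "mtx" (3x3 intrinsics, pixels), "R" (3x3) and "t" (3): a world point X has camera coordinates R X + t. Camera axes: x right, y down, z forward; pixel columns grow to the right and rows downward; lengths in m; the calibration is good to about 2 mm. A picture is of the moment at which its call begins.
- robot.close_job(): hands the job in; it is judged then, once.
The state is a dict: "time": time; "joint_positions": joint angles; "qvel": joint speeds; "joint_torque": joint torques, N m; "tool_pos": TCP position; "ee_rot": TCP orientation; "wrist_force": force on the tool from outside, world axes, zero at the start; "wrist_torque": the same for the moment, N m; "width": finger opening in m; "finger_force": force on a finger pad.
Only numpy, scipy, OpenCV 4.12 (cv2) and the standard library are available. Lean on these libraries where they do the work, as an engineer would, in place of code of your own. Each camera call takes 0.05 s, during which the arm holds its last target. There are 200 camera calls.

## Working session

There is one attempt and no reset: what is moved stays moved. The work goes in short steps, Python scripts to look and compute and a tool call to move; the robot and the scene stay as the last step left them, time stands still between calls to the robot, and variables do not carry over. Pictures are saved under pics/ and viewed, at most 14 in all, crops included, and the job is handed in when it is done.

Besides the shell and the picture viewer there is one more tool, called after ">>>" in YAML: its name, and indented under it one key for each argument. carry_out: Moves the arm, as the interface text tells. Its arguments: {"type":"object","properties":{"steps":{"type":"array","items":{"type":"array"}}},"required":["steps"]}

```bash
mkdir -p pics
cat > h.py <<'E'
import numpy as np, cv2
from bench import robot
def snap(n, save=None):
    s=robot.snapshot(n)
    if save: cv2.imwrite('pics/'+save,cv2.cvtColor(s['image'],cv2.COLOR_RGB2BGR))
    return s
def world(s):
    z=s['z_map']; h,w=z.shape; u,v=np.meshgrid(np.arange(w),np.arange(h))
    K=np.array(s['mtx']); p=np.stack([(u-K[0,2])/K[0,0]*z,(v-K[1,2])/K[1,1]*z,z],-1)
    X=(p-np.array(s['t']))@np.array(s['R']); X[z==0]=np.nan
    return X
def onplane(s,u,v,zw):
    K=np.array(s['mtx']);R=np.array(s['R']);t=np.array(s['t'])
    d=R.T@np.linalg.solve(K,[u,v,1]);c=-R.T@t
    return c+d*(zw-c[2])/d[2]
E
python3 - <<'E'
from h import *
a=snap('top','top0.png');b=snap('side','side0.png')
np.savez('top0.npz',**a)
o=robot.get_obs();print(o)
for s in (a,b): print(-np.array(s['R']).T@np.array(s['t']),np.array(s['R'])[2])
E
```

```text
{'time': 0.1, 'joint_positions': array([-1.20710878e+00,  8.78932064e-02,  1.37210644e+00, -2.36410479e-05,
        1.68360416e+00, -1.03112525e-01]), 'qvel': array([-6.48899518e-04,  3.56740827e-05, -3.39117969e-03, -3.35136595e-04,
        4.54389675e-04, -9.07890886e-04]), 'joint_torque': array([ 2.41524780e-03, -3.41251194e+01, -3.03302050e+01,  7.20041315e-02,
        3.04632378e-02, -9.53241420e-05]), 'tool_pos': array([ 0.2473205 , -0.49069601,  0.20441293]), 'ee_rot': array([-3.13958976e+00, -1.83636853e-04,  4.66797252e-01]), 'wrist_force': array([ 0.36162446,  0.37401034, -0.0587785 ]), 'wrist_torque': array([-0.00493851,  0.01173305, -0.01425531]), 'finger_force': 0.0, 'width': 0.0936785421444622}
[0.40843615 0.13943151 1.11643914] [ 0.14374357  0.00844484 -0.98957894]
[0.37350097 0.8287276  0.73978171] [ 0.16277753 -0.71136129 -0.68371675]
```

View pics/top0.png

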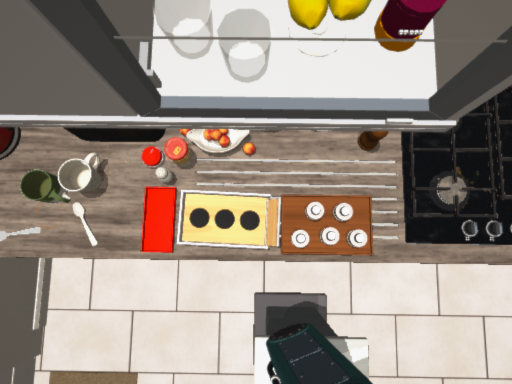

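View pics/side0.png

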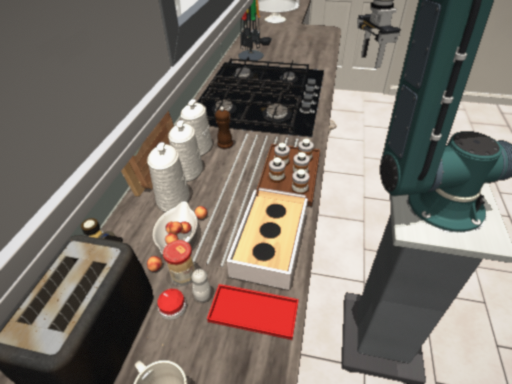

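The top view shows five jars on the board at about (300,238), (329,236), (357,238), (315,211) and (343,212). The lift spans 180–270 px across with its flap at about 272, the red tray is at about (159,219), and the salt shaker at (163,174).

Run:
```python
from h import *
s=dict(np.load('top0.npz'));X=world(s);im=s['image'].astype(int)
for u,v in [(300,238),(329,236),(357,238),(315,211),(343,212)]:
    P=X[v-12:v+13,u-12:u+13].reshape(-1,3); 
    lid=P[(P[:,2]>0.068)&(P[:,2]<0.1)]; 
    b=P[(P[:,2]>0.083)]
    print((u,v),'lid',lid.mean(0).round(4),(lid.max(0)/2+lid.min(0)/2).round(4),'btn',np.median(b,0).round(4),len(b))
r=(im[...,0]>150)&(im[...,1]<60)&(im[...,2]<60); r[:,:138]=0;r[:180]=0;r[:,185:]=0
P=X[r];print('tray',P.min(0),P.max(0),np.median(P[:,2]))
for n,(u,v) in dict(salt=(163,174),honey=(177,150),red2=(151,156),plat=(225,220),m1=(199,217),m2=(225,219),m3=(250,220),flap=(272,222),wl=(182,220),wf=(225,245),wb=(225,193),board=(315,225)).items(): print(n,X[v,u].round(4))
print('row 220',[(u,X[220,u].round(3).tolist()) for u in range(258,290,2)])
m=cv2.resize(s['image'][140:262,135:385],None,fx=3.2,fy=3.2,interpolation=cv2.INTER_CUBIC)
cv2.imwrite('pics/crop0.png',m[...,::-1])
```

```text
(300, 238) lid [0.4258 0.037  0.0784] [0.426  0.0364 0.0822] btn [0.4257 0.0356 0.0902] 53
(329, 236) lid [ 0.434  -0.0442  0.0785] [ 0.4339 -0.0447  0.0814] btn [ 0.4347 -0.0449  0.0906] 52
(357, 238) lid [ 0.429  -0.1191  0.0782] [ 0.4296 -0.1201  0.0813] btn [ 0.4293 -0.121   0.0903] 52
(315, 211) lid [ 0.5024 -0.0036  0.0786] [ 0.5027 -0.0038  0.0812] btn [ 0.5025 -0.0038  0.0904] 52
(343, 212) lid [ 0.5006 -0.0819  0.0786] [ 0.5011 -0.0828  0.0826] btn [ 0.5    -0.0826  0.0905] 51
tray [nan nan nan] [nan nan nan] nan
salt [0.5954 0.4155 0.085 ]
honey [0.6609 0.3772 0.0969]
red2 [0.6551 0.4639 0.0443]
plat [0.4725 0.243  0.0613]
m1 [0.4799 0.3157 0.0603]
m2 [0.4754 0.2433 0.0589]
m3 [0.4737 0.1738 0.0591]
flap [0.4703 0.1121 0.0358]
wl [0.4715 0.365  0.049 ]
wf [0.404  0.2403 0.0699]
wb [0.5473 0.2446 0.0668]
board [ 0.4645 -0.0121  0.0185]
row 220 [(258, [0.474, 0.152, 0.059]), (260, [0.474, 0.146, 0.059]), (262, [0.474, 0.14, 0.056]), (264, [0.474, 0.135, 0.06]), (266, [0.477, 0.129, 0.013]), (268, [0.477, 0.123, 0.018]), (270, [0.476, 0.118, 0.027]), (272, [0.476, 0.112, 0.03]), (274, [0.476, 0.107, 0.04]), (276, [0.475, 0.101, 0.048]), (278, [0.475, 0.096, 0.054]), (280, [0.478, 0.088, 0.002]), (282, [0.477, 0.083, 0.026]), (284, [0.477, 0.077, 0.021]), (286, [0.477, 0.072, 0.023]), (288, [0.478, 0.066, 0.019])]
```

View pics/crop0.png

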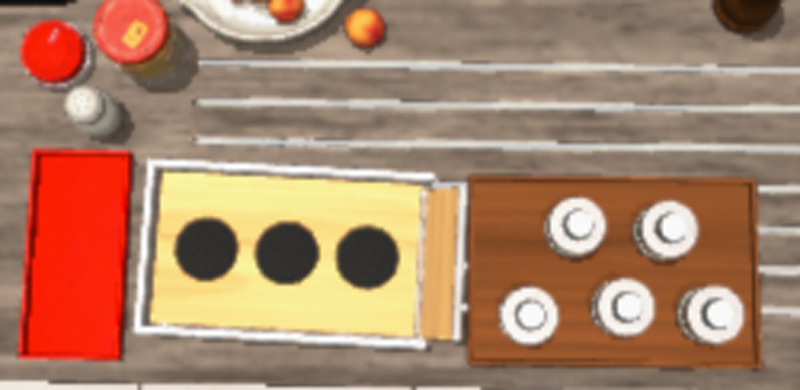

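>>> carry_out:
  steps:
    - [[0.33,-0.249,0.08],-6.325,1]
    - [[0.33,-0.249,0.08],-6.325,1]
    - [[0.33,-0.249,0.08],-6.325,1]
    - [[0.33,-0.249,0.08],-6.325,1]
    - [[0.33,-0.249,0.08],-6.325,1]
    - [[0.33,-0.249,0.08],-6.325,1]
    - [[0.33,-0.249,0.08],-6.325,1]
    - [[0.33,-0.249,0.08],-6.325,1]
    - [[0.33,-0.249,0.08],-6.325,1]
    - [[0.33,-0.249,0.08],-6.325,1]

```text
time: 1.35
tool_pos: [0.4299, -0.1215, 0.1257]
ee_rot: [3.141, 0.001, 1.569]
wrist_force: [0.1, 0.3, -0.1]
width: 0.0009
finger_force: 0.0
```

>>> carry_out:
  steps:
    - [[0.001,0,0.02],0,1]
    - [[0.001,0,0.032],0,1]
    - [[0.001,0,0.036],0,1]
    - [[0.001,0,0.038],0,1]
    - [[0.001,0,0.04],0,1]
    - [[0.001,0,0.04],0,1]

```text
time: 2.1
tool_pos: [0.4303, -0.1195, 0.0858]
ee_rot: [3.141, 0.001, 1.571]
wrist_force: [-0.6, -1.0, 1.2]
width: 0.0002
finger_force: 0.8
```

>>> carry_out:
  steps:
    - [[0,0,0.003],0,1]
    - [[0,0,0.006],0,1]
    - [[0,0,0.008],0,1]
    - [[0,0,0.008],0,1]

```text
time: 2.6
tool_pos: [0.4305, -0.12, 0.0794]
ee_rot: [3.14, 0.002, 1.571]
wrist_force: [-4.4, -0.5, 11.2]
width: 0.0004
finger_force: 5.3
```

>>> carry_out:
  steps:
    - [[0,0,-0.03],0,1]
    - [[0.03,0.002,-0.035],0,1]
    - [[0.075,0.0037,-0.035],0,1]
    - [[0.075,0.0037,-0.035],0,1]
    - [[0.075,0.0037,-0.022],0,1]
    - [[0.075,0.0037,-0.013],0,1]
    - [[0.075,0.0037,-0.009],0,1]
    - [[0.075,0.0037,-0.007],0,1]
    - [[0.075,0.0037,-0.007],0,1]

```text
time: 3.72
tool_pos: [0.4338, -0.0446, 0.0842]
ee_rot: [-3.141, 0.0, 1.57]
wrist_force: [-0.9, -0.3, -0.7]
width: 0.0003
finger_force: 0.0
```

>>> carry_out:
  steps:
    - [[0,0,0.003],0,1]
    - [[0,0,0.005],0,1]
    - [[0,0,0.007],0,1]
    - [[0,0,0.007],0,1]

```text
time: 4.22
tool_pos: [0.4343, -0.0446, 0.0792]
ee_rot: [3.14, 0.001, 1.571]
wrist_force: [-3.4, -0.8, 8.3]
width: 0.0006
finger_force: 4.3
```

>>> carry_out:
  steps:
    - [[0,0,-0.03],0,1]
    - [[0.03,-0.002,-0.035],0,1]
    - [[0.08,-0.008,-0.035],0,1]
    - [[0.08,-0.008,-0.035],0,1]
    - [[0.08,-0.008,-0.022],0,1]
    - [[0.08,-0.008,-0.013],0,1]
    - [[0.08,-0.008,-0.009],0,1]
    - [[0.08,-0.008,-0.008],0,1]
    - [[0.08,-0.008,-0.008],0,1]

```text
time: 5.35
tool_pos: [0.4259, 0.0354, 0.0853]
ee_rot: [-3.141, 0.0, 1.57]
wrist_force: [0.0, 0.7, -0.9]
width: 0.0007
finger_force: 0.0
```

>>> carry_out:
  steps:
    - [[0,0,0.003],0,1]
    - [[0,0,0.006],0,1]
    - [[0,0,0.008],0,1]
    - [[0,0,0.008],0,1]

```text
time: 5.85
tool_pos: [0.4264, 0.0354, 0.0792]
ee_rot: [3.14, 0.001, 1.571]
wrist_force: [-2.8, -1.0, 9.3]
width: 0.0004
finger_force: 4.5
```

>>> carry_out:
  steps:
    - [[0,0,-0.03],0,1]
    - [[-0.015,0.03,-0.035],0,1]
    - [[-0.039,0.0765,-0.035],0,1]
    - [[-0.039,0.0765,-0.035],0,1]
    - [[-0.039,0.0765,-0.022],0,1]
    - [[-0.039,0.0765,-0.013],0,1]
    - [[-0.039,0.0765,-0.009],0,1]
    - [[-0.039,0.0765,-0.008],0,1]

```text
time: 6.85
tool_pos: [0.5019, -0.0028, 0.0883]
ee_rot: [3.14, 0.0, 1.572]
wrist_force: [-5.1, 0.6, 16.1]
width: 0.0002
finger_force: 7.8
```

>>> carry_out:
  steps:
    - [[0,0,-0.025],0,1]
    - [[-0.03,0,-0.027],0,1]
    - [[-0.079,-0.0015,-0.027],0,1]
    - [[-0.079,-0.0015,-0.027],0,1]
    - [[-0.079,-0.0015,-0.014],0,1]
    - [[-0.079,-0.0015,-0.005],0,1]
    - [[-0.079,-0.0015,-0.001],0,1]
    - [[-0.079,-0.0015,0],0,1]
    - [[-0.079,-0.0015,0],0,1]

```text
time: 7.98
tool_pos: [0.5014, -0.0813, 0.0884]
ee_rot: [3.14, 0.0, 1.573]
wrist_force: [-5.4, 1.7, 12.9]
width: 0.0005
finger_force: 7.1
```

>>> carry_out:
  steps:
    - [[0,0,-0.03],0,1]
    - [[0,0,-0.06],0,0]
    - [[-0.1,-0.06,-0.1],0,-1]
    - [[-0.24,-0.08,-0.1],0,-1]
    - [[-0.24,-0.08,-0.1],0,-1]
    - [[-0.24,-0.08,-0.1],0,-1]
    - [[-0.24,-0.08,-0.1],0,-1]

```text
time: 8.85
tool_pos: [0.4199, -0.3246, 0.1847]
ee_rot: [-3.141, -0.0, 1.567]
wrist_force: [-0.1, 0.8, 0.6]
width: 0.0571
finger_force: 0.0
```

```bash
cat > jars.py <<'E'
from h import *
import sys
def jars(s):
    """lid discs: white-ish pixels between z 0.03 and 0.16 over the work area; connected comps"""
    X=world(s); z=X[...,2]; im=s['image'].astype(int)
    grey=(im.min(-1)>120)&(im.max(-1)-im.min(-1)<40)
    m=grey&(z>0.065)&(z<0.16)&(X[...,0]>0.36)&(X[...,0]<0.58)&(X[...,1]>-0.25)&(X[...,1]<0.50)
    n,lab,st,c=cv2.connectedComponentsWithStats(m.astype(np.uint8))
    for i in range(1,n):
        if st[i,4]<40: continue
        P=X[lab==i]; zt=np.median(P[:,2])
        mid=(P.max(0)+P.min(0))/2
        b=P[P[:,2]>np.median(P[:,2])+0.002]
        print(c[i].round(0),st[i,4],'mid',mid[:2].round(4),'lidz',zt.round(4),'max',P[:,2].max().round(4), 'ext',(P.max(0)-P.min(0))[:2].round(3))
if __name__=='__main__':
    s=snap('top',sys.argv[1] if len(sys.argv)>1 else None); jars(s); np.savez('last.npz',**s)
E
python3 jars.py top1.png
python3 - <<'E'
from h import *
s=dict(np.load('top0.npz'))
for u,v in [(33,150),(131,152),(20,356),(122,357)]:
    print('tray',onplane(s,135+u/3.2,140+v/3.2,0.018).round(4))
for u,v in [(206,249),(287,253),(367,257)]: print('mark',onplane(s,135+u/3.2,140+v/3.2,0.059).round(4))
for u,v in [(150,161),(434,177),(136,332),(424,345)]: print('wall',onplane(s,135+u/3.2,140+v/3.2,0.071).round(4))
X=world(s);P=X[160:190,150:175].reshape(-1,3);P=P[(P[:,2]>.07)&(P[:,2]<.1)];print('salt',P.min(0),P.max(0))
E
```

```text
[213. 218.] 535 mid [0.476 0.246] lidz 0.0708 max 0.0775 ext [0.157 0.254]
[315. 210.] 234 mid [ 0.5029 -0.0044] lidz 0.0761 max 0.0923 ext [0.045 0.044]
[344. 211.] 225 mid [ 0.501  -0.0828] lidz 0.0763 max 0.0913 ext [0.044 0.046]
[330. 236.] 238 mid [ 0.4339 -0.0449] lidz 0.0759 max 0.0822 ext [0.046 0.044]
[300. 238.] 235 mid [0.4259 0.0366] lidz 0.0758 max 0.082 ext [0.043 0.044]
[358. 238.] 243 mid [ 0.4283 -0.1208] lidz 0.0761 max 0.0824 ext [0.043 0.044]
tray [0.5686 0.4833 0.018 ]
tray [0.568  0.3935 0.018 ]
tray [0.3826 0.4841 0.018 ]
tray [0.3831 0.3929 0.018 ]
mark [0.4777 0.3147 0.059 ]
mark [0.4752 0.2442 0.059 ]
mark [0.4728 0.1746 0.059 ]
wall [0.5526 0.3643 0.071 ]
wall [0.542  0.1175 0.071 ]
wall [0.4055 0.3698 0.071 ]
wall [0.3982 0.1245 0.071 ]
salt [0.58496296 0.38918977 0.07033418] [0.63729981 0.43965238 0.09160556]
```

>>> carry_out:
  steps:
    - [[0.06,0.007,0.04],0,-1]
    - [[0.12,0.0073,0.06],0,-1]
    - [[0.18,0.0073,0.06],0,-1]
    - [[0.201,0.0073,0.06],0,-1]
    - [[0.201,0.0073,0.06],0,-1]
    - [[0.201,0.0073,0.1],0,-1]
    - [[0.201,0.0073,0.14],0,-1]
    - [[0.201,0.0073,0.148],0,-1]
    - [[0.201,0.0073,0.148],0,-1]

```text
time: 10.02
tool_pos: [0.4283, -0.1215, 0.0377]
ee_rot: [-3.141, 0.0, 1.571]
wrist_force: [0.6, -0.2, 0.9]
width: 0.094
finger_force: 0.0
```

>>> carry_out:
  steps:
    - [[0,0,0],0,1]
    - [[0,0,0],0,1]
    - [[0,0,0],0,1]
    - [[0,0,0],0,1]
    - [[0,0,0],0,1]
    - [[0,0,0],0,1]
    - [[0,0,-0.02],0,1]
    - [[0,0,-0.06],0,1]
    - [[0,0,-0.1],0,1]
    - [[0,0,-0.1],0,1]

```text
time: 11.28
tool_pos: [0.4302, -0.1222, 0.1407]
ee_rot: [3.135, 0.003, 1.571]
wrist_force: [0.1, 0.6, -2.2]
width: 0.0477
finger_force: 30.0
```

>>> carry_out:
  steps:
    - [[0.05,0.006,0],0,1]
    - [[0.11,0.012,0],0,1]
    - [[0.17,0.02,0],0,1]
    - [[0.23,0.026,0],0,1]
    - [[0.29,0.033,0],0,1]
    - [[0.35,0.04,0],0,1]
    - [[0.4,0.045,0],0,1]
    - [[0.43,0.049,0],0,1]
    - [[0.436,0.049,0],0,1]
    - [[0.436,0.049,0],0,1]

```text
time: 12.52
tool_pos: [0.4764, 0.3139, 0.1357]
ee_rot: [-3.139, 0.002, 1.571]
wrist_force: [0.6, -0.1, -2.4]
width: 0.0473
finger_force: 30.0
```

>>> carry_out:
  steps:
    - [[0,0,0.03],0,1]
    - [[0,0,0.055],0,1]
    - [[0,0,0.066],0,1]
    - [[0,0,0.072],0,1]
    - [[0,0,0.072],0,1]
    - [[0,0,0.072],0,1]

```text
time: 13.28
tool_pos: [0.4779, 0.3149, 0.0667]
ee_rot: [3.14, -0.001, 1.571]
wrist_force: [-0.6, 0.1, 1.1]
width: 0.0476
finger_force: 30.0
```

>>> carry_out:
  steps:
    - [[0,0,0],0,-0.4]
    - [[0,0,0],0,-0.4]
    - [[0,0,0],0,-0.4]
    - [[0,0,-0.02],0,-0.4]
    - [[0,0,-0.06],0,-0.4]
    - [[0,0,-0.1],0,-1]
    - [[-0.06,-0.03,-0.13],0,-1]
    - [[-0.12,-0.06,-0.13],0,-1]
    - [[-0.18,-0.06,-0.13],0,-1]
    - [[-0.24,-0.06,-0.13],0,-1]

```text
time: 14.52
tool_pos: [0.4167, 0.0818, 0.196]
ee_rot: [3.139, 0.0, 1.572]
wrist_force: [0.5, -0.9, 0.1]
width: 0.0939
finger_force: 0.0
```

```bash
python3 jars.py top2.png; python3 -c "
from h import *;print(robot.get_obs()['tool_pos'])"
```

```text
[212. 217.] 519 mid [0.4771 0.2462] lidz 0.0708 max 0.0762 ext [0.155 0.254]
[315. 208.] 146 mid [ 0.5103 -0.0045] lidz 0.077 max 0.0906 ext [0.029 0.045]
[345. 210.] 174 mid [ 0.501 -0.084] lidz 0.0761 max 0.0916 ext [0.044 0.043]
[197. 217.] 252 mid [0.4781 0.3146] lidz 0.107 max 0.1155 ext [0.045 0.046]
[0.41689199 0.074244   0.19596647]
```

```bash
cat > side.py <<'E'
from h import *
import jars
s=snap('side','s_%d.png'%int(robot.get_obs()['time']*10)); jars.jars(s)
E
python3 side.py
```

```text
[281. 149.] 80 mid [ 0.5013 -0.0753] lidz 0.0768 max 0.0903 ext [0.044 0.041]
[301. 159.] 117 mid [ 0.4341 -0.043 ] lidz 0.0764 max 0.0813 ext [0.044 0.048]
[277. 164.] 105 mid [ 0.5029 -0.0014] lidz 0.0767 max 0.0922 ext [0.046 0.044]
[298. 175.] 55 mid [0.4325 0.0374] lidz 0.0766 max 0.0814 ext [0.023 0.043]
[264. 245.] 642 mid [0.4767 0.2496] lidz 0.0713 max 0.0751 ext [0.158 0.255]
[264. 239.] 255 mid [0.4778 0.3181] lidz 0.1079 max 0.1136 ext [0.045 0.047]
[263. 255.] 43 mid [0.4769 0.3366] lidz 0.0735 max 0.0794 ext [0.037 0.011]
```

>>> carry_out:
  steps:
    - [[-0.0385,0.0083,0.04],0,-1]
    - [[-0.0385,0.0083,0.08],0,-1]
    - [[-0.0385,0.0083,0.08],0,-1]
    - [[-0.0385,0.0083,0.12],0,-1]
    - [[-0.0385,0.0083,0.15],0,-1]
    - [[-0.0385,0.0083,0.158],0,-1]
    - [[-0.0385,0.0083,0.158],0,-1]
    - [[-0.0385,0.0083,0.158],0,1]
    - [[-0.0385,0.0083,0.158],0,1]
    - [[-0.0385,0.0083,0.158],0,1]

```text
time: 15.88
tool_pos: [0.4261, 0.0446, 0.0382]
ee_rot: [3.14, 0.0, 1.571]
wrist_force: [0.1, 0.7, -0.1]
width: 0.067
finger_force: 0.0
```

>>> carry_out:
  steps:
    - [[0,0,0],0,1]
    - [[0,0,0],0,1]
    - [[0,0,0],0,1]
    - [[0,0,-0.02],0,1]
    - [[0,0,-0.06],0,1]
    - [[0,0,-0.1],0,1]
    - [[0,0,-0.1],0,1]

```text
time: 16.75
tool_pos: [0.4278, 0.0446, 0.1405]
ee_rot: [3.134, 0.0, 1.571]
wrist_force: [-0.3, -0.4, -2.7]
width: 0.0477
finger_force: 30.0
```

>>> carry_out:
  steps:
    - [[0.05,0.01,0],0,1]
    - [[0.1,0.02,0],0,1]
    - [[0.15,0.035,0],0,1]
    - [[0.19,0.048,0],0,1]
    - [[0.204,0.048,0],0,1]
    - [[0.204,0.048,0],0,1]
    - [[0.204,0.048,0],0,1]

```text
time: 17.62
tool_pos: [0.4731, 0.2473, 0.1367]
ee_rot: [-3.14, 0.001, 1.57]
wrist_force: [-0.0, -0.8, -0.7]
width: 0.0477
finger_force: 30.0
```

```bash
python3 side.py; ls pics
```

```text
[300. 156.] 50 mid [ 0.4366 -0.0492] lidz 0.0768 max 0.0811 ext [0.039 0.034]
[264. 245.] 638 mid [0.4769 0.2494] lidz 0.0711 max 0.075 ext [0.158 0.257]
[264. 239.] 259 mid [0.4775 0.3181] lidz 0.1079 max 0.1131 ext [0.044 0.048]
[263. 255.] 49 mid [0.4774 0.3353] lidz 0.0732 max 0.0804 ext [0.038 0.013]
crop0.png
s_145.png
s_176.png
side0.png
top0.png
top1.png
top2.png
```

```bash
python3 -c "
import cv2;i=cv2.imread('pics/s_176.png');cv2.imwrite('pics/c2.png',cv2.resize(i[80:320,180:380],None,fx=2.5,fy=2.5,interpolation=3))"
```

```text
(no output)
```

View pics/c2.png

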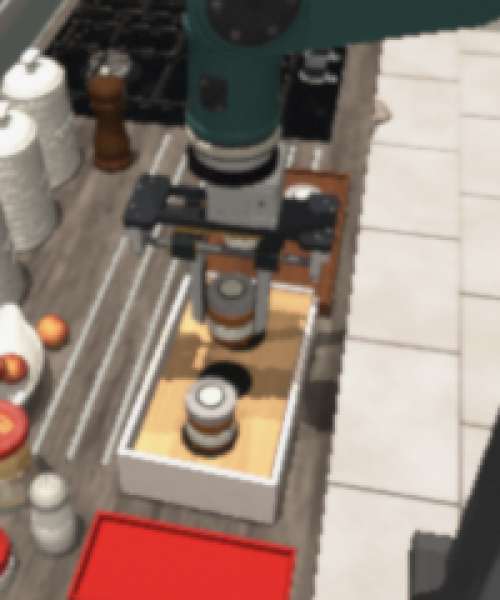

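The crop shows jar A held upright between the fingers at (233,310), and the first jar standing on the far mark at (210,410).

>>> carry_out:
  steps:
    - [[0,0.002,0.03],0,1]
    - [[0,0.002,0.058],0,1]
    - [[0,0.002,0.072],0,1]
    - [[0,0.002,0.08],0,1]
    - [[0,0.002,0.08],0,1]
    - [[0,0.002,0.08],0,1]

```text
time: 18.42
tool_pos: [0.4764, 0.2488, 0.0588]
ee_rot: [3.14, -0.001, 1.571]
wrist_force: [-0.6, -1.2, 0.5]
width: 0.0474
finger_force: 30.0
```

>>> carry_out:
  steps:
    - [[0,0,0],0,-0.4]
    - [[0,0,0],0,-0.4]
    - [[0,0,0],0,-0.4]
    - [[0,0,-0.02],0,-0.4]
    - [[0,0,-0.06],0,-0.4]
    - [[0,0,-0.12],0,-1]
    - [[-0.04,-0.03,-0.15],0,-1]
    - [[-0.08,-0.06,-0.15],0,-1]
    - [[-0.12,-0.09,-0.15],0,-1]
    - [[-0.12,-0.1,-0.15],0,-1]

```text
time: 19.68
tool_pos: [0.3746, 0.1272, 0.2079]
ee_rot: [3.14, 0.0, 1.568]
wrist_force: [0.2, 0.5, -0.4]
width: 0.0939
finger_force: 0.0
```

```bash
python3 side.py;python3 jars.py top3.png; python3 -c "
from h import *;print(robot.get_obs()['tool_pos'])"
```

```text
[281. 149.] 95 mid [ 0.5011 -0.0778] lidz 0.0763 max 0.0896 ext [0.044 0.043]
[301. 159.] 96 mid [ 0.4339 -0.0408] lidz 0.0764 max 0.0814 ext [0.044 0.048]
[277. 164.] 111 mid [ 5.033e-01 -2.000e-04] lidz 0.0765 max 0.0912 ext [0.047 0.044]
[264. 245.] 628 mid [0.4768 0.2485] lidz 0.0713 max 0.0747 ext [0.158 0.257]
[271. 219.] 211 mid [0.4759 0.2438] lidz 0.0978 max 0.1028 ext [0.044 0.047]
[264. 242.] 263 mid [0.4775 0.3028] lidz 0.0978 max 0.1026 ext [0.044 0.08 ]
[207. 213.] 451 mid [0.4779 0.2461] lidz 0.0707 max 0.0762 ext [0.153 0.254]
[315. 210.] 235 mid [ 0.5027 -0.0046] lidz 0.0761 max 0.0917 ext [0.044 0.044]
[344. 211.] 227 mid [ 0.501  -0.0825] lidz 0.0758 max 0.0916 ext [0.045 0.046]
[198. 217.] 245 mid [0.4775 0.3139] lidz 0.097 max 0.1032 ext [0.043 0.046]
[225. 218.] 247 mid [0.4753 0.2411] lidz 0.0973 max 0.1037 ext [0.044 0.047]
[330. 236.] 239 mid [ 0.4339 -0.0448] lidz 0.0762 max 0.0845 ext [0.046 0.045]
[0.37527164 0.12883165 0.20793041]
```

>>> carry_out:
  steps:
    - [[-0.06,0.03,0.03],0,-1]
    - [[-0.12,0.05,0.08],0,-1]
    - [[-0.174,0.0586,0.09],0,-1]
    - [[-0.174,0.0586,0.09],0,-1]
    - [[-0.174,0.0586,0.09],0,-1]
    - [[-0.174,0.0586,0.09],0,-1]

```text
time: 20.52
tool_pos: [0.4349, -0.0443, 0.1177]
ee_rot: [3.141, -0.001, 1.572]
wrist_force: [0.4, -0.6, 0.3]
width: 0.0941
finger_force: 0.0
```

>>> carry_out:
  steps:
    - [[-0.0005,-0.001,0.03],0,-0.8]
    - [[-0.0005,-0.001,0.06],0,-0.6]
    - [[-0.0005,-0.001,0.078],0,-0.5]
    - [[-0.0005,-0.001,0.08],0,1]
    - [[-0.0005,-0.001,0.08],0,1]
    - [[-0.0005,-0.001,0.08],0,1]
    - [[-0.0005,-0.001,0.08],0,1]
    - [[-0.0005,-0.001,0.06],0,1]
    - [[-0.0005,-0.001,0.02],0,1]
    - [[-0.0005,-0.001,-0.02],0,1]

```text
time: 21.78
tool_pos: [0.4325, -0.046, 0.138]
ee_rot: [-3.14, 0.0, 1.57]
wrist_force: [0.7, -0.4, -2.3]
width: 0.0475
finger_force: 30.0
```

>>> carry_out:
  steps:
    - [[0.05,0.01,0],0,1]
    - [[0.1,0.02,0],0,1]
    - [[0.15,0.03,0],0,1]
    - [[0.2,0.0395,0],0,1]
    - [[0.22,0.0395,0],0,1]
    - [[0.22,0.0395,0.02],0,1]
    - [[0.22,0.0395,0.05],0,1]
    - [[0.22,0.0395,0.08],0,1]
    - [[0.22,0.0395,0.088],0,1]
    - [[0.22,0.0395,0.088],0,1]

```text
time: 23.02
tool_pos: [0.4724, 0.1739, 0.0495]
ee_rot: [-3.141, 0.0, 1.571]
wrist_force: [0.2, 0.0, 0.2]
width: 0.0475
finger_force: 30.0
```

>>> carry_out:
  steps:
    - [[0,0,0],0,-0.4]
    - [[0,0,0],0,-0.4]
    - [[0,0,0],0,-0.4]
    - [[0,0,-0.02],0,-0.4]
    - [[0,0,-0.06],0,-0.4]
    - [[0,0,-0.12],0,-1]
    - [[0,-0.05,-0.15],0,-1]
    - [[0,-0.1,-0.15],0,-1]
    - [[0,-0.12,-0.15],0,-1]
    - [[0,-0.12,-0.15],0,-1]

```text
time: 24.28
tool_pos: [0.3522, 0.1743, 0.2003]
ee_rot: [3.139, -0.001, 1.572]
wrist_force: [-0.0, 0.1, -0.7]
width: 0.0938
finger_force: 0.0
```

```bash
python3 side.py;python3 jars.py top4.png; python3 -c "
from h import *;print(robot.get_obs()['tool_pos'])"
```

```text
[281. 149.] 95 mid [ 0.5012 -0.0772] lidz 0.0764 max 0.0906 ext [0.044 0.041]
[277. 164.] 113 mid [ 0.5033 -0.001 ] lidz 0.0763 max 0.0909 ext [0.046 0.047]
[262. 246.] 611 mid [0.4778 0.2504] lidz 0.0712 max 0.0757 ext [0.156 0.253]
[276. 204.] 177 mid [0.4729 0.1773] lidz 0.0866 max 0.0917 ext [0.044 0.046]
[270. 222.] 214 mid [0.4758 0.2345] lidz 0.0863 max 0.0922 ext [0.044 0.067]
[264. 245.] 255 mid [0.4779 0.3181] lidz 0.0864 max 0.0914 ext [0.045 0.047]
[207. 213.] 456 mid [0.478  0.2458] lidz 0.0708 max 0.0767 ext [0.153 0.253]
[315. 210.] 231 mid [ 0.5027 -0.0046] lidz 0.0761 max 0.0938 ext [0.045 0.045]
[344. 211.] 226 mid [ 0.501  -0.0829] lidz 0.0764 max 0.0908 ext [0.044 0.047]
[198. 217.] 237 mid [0.4783 0.3141] lidz 0.0858 max 0.093 ext [0.044 0.044]
[225. 218.] 239 mid [0.4766 0.24  ] lidz 0.0859 max 0.0932 ext [0.044 0.046]
[250. 220.] 233 mid [0.4734 0.1744] lidz 0.0861 max 0.0934 ext [0.041 0.046]
[0.35331781 0.17418565 0.19970763]
```

>>> carry_out:
  steps:
    - [[-0.045,0.037,0.02],0,-1]
    - [[-0.09,0.075,0.04],0,-1]
    - [[-0.135,0.112,0.06],0,-1]
    - [[-0.1787,0.1494,0.08],0,-1]
    - [[-0.1787,0.1494,0.08],0,-1]
    - [[-0.1787,0.1494,0.08],0,-1]
    - [[-0.1787,0.1494,0.08],0,-1]

```text
time: 25.25
tool_pos: [0.5022, -0.0037, 0.1202]
ee_rot: [3.14, -0.0, 1.572]
wrist_force: [0.5, 1.5, -0.5]
width: 0.0938
finger_force: 0.0
```

>>> carry_out:
  steps:
    - [[-0.0008,0.0005,0.03],0,-0.8]
    - [[-0.0008,0.0005,0.06],0,-0.6]
    - [[-0.0008,0.0005,0.08],0,-0.5]
    - [[-0.0008,0.0005,0.082],0,1]
    - [[-0.0008,0.0005,0.082],0,1]
    - [[-0.0008,0.0005,0.082],0,1]
    - [[-0.0008,0.0005,0.082],0,1]
    - [[-0.0008,0.0005,0.06],0,1]
    - [[-0.0008,0.0005,0.02],0,1]
    - [[-0.0008,0.0005,-0.03],0,1]

```text
time: 26.5
tool_pos: [0.5015, -0.0054, 0.1492]
ee_rot: [-3.138, -0.0, 1.57]
wrist_force: [0.3, 0.1, -1.4]
width: 0.0476
finger_force: 30.0
```

>>> carry_out:
  steps:
    - [[0.05,0,0],0,1]
    - [[0.11,0,0],0,1]
    - [[0.17,0,0],0,1]
    - [[0.23,0.001,0],0,1]
    - [[0.29,0.003,0],0,1]
    - [[0.35,0.005,0],0,1]
    - [[0.4,0.005,0],0,1]
    - [[0.435,0.005,0],0,1]
    - [[0.443,0.005,0],0,1]
    - [[0.443,0.005,0],0,1]

```text
time: 27.75
tool_pos: [0.5076, 0.4371, 0.1488]
ee_rot: [-3.141, 0.001, 1.571]
wrist_force: [0.5, -0.5, -1.9]
width: 0.0478
finger_force: 30.0
```

```bash
python3 - <<'E'
from h import *
s=dict(np.load('top0.npz'));X=world(s);print(np.nanmedian(X[205:235,152:167,2]), np.nanmedian(X[238:246,120:135,2]))
E
python3 side.py
```

```text
0.004236706352821775 -0.0002143609482580376
[276. 204.] 180 mid [0.4735 0.1784] lidz 0.0865 max 0.0923 ext [0.044 0.047]
[287. 250.] 304 mid [0.4426 0.2537] lidz 0.0714 max 0.075 ext [0.09  0.249]
[236. 278.] 71 mid [0.5061 0.4583] lidz 0.1498 max 0.1572 ext [0.036 0.014]
```

>>> carry_out:
  steps:
    - [[0,0,0.05],0,1]
    - [[0,0,0.09],0,1]
    - [[0,0,0.115],0,1]
    - [[0,0,0.123],0,1]
    - [[0,0,0.1265],0,1]
    - [[0,0,0.1265],0,1]

```text
time: 28.55
tool_pos: [0.5087, 0.4378, 0.0247]
ee_rot: [3.139, -0.002, 1.57]
wrist_force: [-0.5, 0.4, -1.0]
width: 0.0476
finger_force: 30.0
```

>>> carry_out:
  steps:
    - [[0,0,0.001],0,1]
    - [[0,0,0.001],0,-0.4]
    - [[0,0,0.001],0,-0.4]
    - [[0,0,0],0,-0.4]
    - [[0,0,-0.02],0,-0.4]
    - [[0,0,-0.06],0,-0.4]
    - [[0,0,-0.12],0,-0.4]
    - [[0,0,-0.16],0,-1]

```text
time: 29.55
tool_pos: [0.5085, 0.4383, 0.1885]
ee_rot: [3.137, -0.004, 1.571]
wrist_force: [0.2, 0.5, 0.9]
width: 0.0728
finger_force: 0.0
```

>>> carry_out:
  steps:
    - [[-0.06,-0.01,0],0,-1]
    - [[-0.12,-0.05,0],0,-1]
    - [[-0.17,-0.1,0],0,-1]
    - [[-0.22,-0.13,0],0,-1]
    - [[-0.26,-0.15,0],0,-1]
    - [[-0.26,-0.15,0],0,-1]
    - [[-0.26,-0.15,0],0,-1]

```text
time: 30.42
tool_pos: [0.3584, 0.1781, 0.1844]
ee_rot: [3.138, -0.001, 1.57]
wrist_force: [0.6, 0.5, -0.0]
width: 0.0942
finger_force: 0.0
```

```bash
python3 side.py;python3 jars.py top5.png; python3 -c "
from h import *;print(robot.get_obs()['tool_pos'])"
```

```text
[281. 149.] 97 mid [ 0.501  -0.0771] lidz 0.0759 max 0.091 ext [0.044 0.039]
[262. 247.] 601 mid [0.4781 0.2492] lidz 0.0712 max 0.0761 ext [0.156 0.256]
[276. 204.] 175 mid [0.4729 0.1777] lidz 0.0866 max 0.0933 ext [0.043 0.047]
[270. 222.] 212 mid [0.476  0.2342] lidz 0.0864 max 0.0916 ext [0.044 0.068]
[264. 245.] 257 mid [0.4775 0.3181] lidz 0.0862 max 0.0919 ext [0.045 0.05 ]
[238. 291.] 72 mid [0.5088 0.4423] lidz 0.0731 max 0.0756 ext [0.021 0.021]
[207. 213.] 450 mid [0.478  0.2459] lidz 0.0708 max 0.0758 ext [0.153 0.253]
[155. 206.] 49 mid [0.5092 0.4378] lidz 0.0726 max 0.078 ext [0.02 0.02]
[344. 211.] 223 mid [ 0.5011 -0.083 ] lidz 0.0762 max 0.0921 ext [0.044 0.046]
[198. 217.] 240 mid [0.4782 0.3141] lidz 0.0858 max 0.0921 ext [0.044 0.044]
[225. 218.] 237 mid [0.4765 0.2398] lidz 0.0858 max 0.0939 ext [0.044 0.046]
[250. 219.] 204 mid [0.4761 0.1744] lidz 0.0862 max 0.0922 ext [0.036 0.046]
[0.35842992 0.17852425 0.18368996]
```

>>> carry_out:
  steps:
    - [[-0.05,0.028,0.01],0,-1]
    - [[-0.1,0.055,0.02],0,-1]
    - [[-0.15,0.082,0.03],0,-1]
    - [[-0.2,0.11,0.04],0,-1]
    - [[-0.25,0.14,0.05],0,-1]
    - [[-0.2615,0.1426,0.064],0,-1]
    - [[-0.2615,0.1426,0.064],0,-1]
    - [[-0.2615,0.1426,0.064],0,-1]

```text
time: 31.52
tool_pos: [0.5001, -0.0823, 0.1191]
ee_rot: [-3.141, -0.001, 1.573]
wrist_force: [0.3, -0.2, -0.3]
width: 0.094
finger_force: 0.0
```

```bash
python3 side.py
```

```text
[264. 244.] 630 mid [0.4768 0.2496] lidz 0.0713 max 0.0756 ext [0.158 0.255]
[276. 204.] 173 mid [0.473  0.1781] lidz 0.0865 max 0.0917 ext [0.043 0.046]
[270. 222.] 207 mid [0.4758 0.2427] lidz 0.0865 max 0.0913 ext [0.044 0.047]
[264. 245.] 253 mid [0.4775 0.3178] lidz 0.0864 max 0.092 ext [0.044 0.048]
[238. 291.] 72 mid [0.5085 0.4418] lidz 0.073 max 0.0763 ext [0.02  0.022]
```

>>> carry_out:
  steps:
    - [[-0.0007,0.0008,0.03],0,-0.8]
    - [[-0.0007,0.0008,0.06],0,-0.6]
    - [[-0.0007,0.0008,0.08],0,-0.5]
    - [[-0.0007,0.0008,0.082],0,1]
    - [[-0.0007,0.0008,0.082],0,1]
    - [[-0.0007,0.0008,0.082],0,1]
    - [[-0.0007,0.0008,0.082],0,1]
    - [[-0.0007,0.0008,0.06],0,1]
    - [[-0.0007,0.0008,0.02],0,1]
    - [[-0.0007,0.0008,-0.03],0,1]

```text
time: 32.83
tool_pos: [0.4999, -0.0845, 0.1487]
ee_rot: [-3.138, -0.001, 1.57]
wrist_force: [0.9, -0.3, -0.5]
width: 0.0477
finger_force: 30.0
```

>>> carry_out:
  steps:
    - [[0.05,-0.007,0],0,1]
    - [[0.11,-0.015,0],0,1]
    - [[0.17,-0.024,0],0,1]
    - [[0.23,-0.032,0],0,1]
    - [[0.29,-0.041,0],0,1]
    - [[0.35,-0.05,0],0,1]
    - [[0.41,-0.06,0],0,1]
    - [[0.47,-0.073,0],0,1]
    - [[0.51,-0.073,0],0,1]
    - [[0.522,-0.073,0],0,1]

```text
time: 34.08
tool_pos: [0.4272, 0.4393, 0.1481]
ee_rot: [-3.141, 0.001, 1.573]
wrist_force: [0.1, -0.0, -1.2]
width: 0.0478
finger_force: 30.0
```

>>> carry_out:
  steps:
    - [[0,0,0],0,1]
    - [[0,0,0],0,1]
    - [[0,0,0],0,1]

```text
time: 34.45
tool_pos: [0.4285, 0.4361, 0.1492]
ee_rot: [3.141, 0.0, 1.569]
wrist_force: [0.2, -0.7, -1.7]
width: 0.0475
finger_force: 30.0
```

```bash
python3 jars.py top6.png; python3 side.py
```

```text
[214. 218.] 532 mid [0.4761 0.2461] lidz 0.0709 max 0.0776 ext [0.157 0.254]
[154. 206.] 50 mid [0.509  0.4377] lidz 0.0725 max 0.0764 ext [0.02  0.021]
[198. 217.] 240 mid [0.4783 0.3145] lidz 0.0858 max 0.0928 ext [0.044 0.044]
[225. 218.] 239 mid [0.4765 0.2398] lidz 0.086 max 0.0937 ext [0.044 0.046]
[250. 220.] 238 mid [0.4721 0.1744] lidz 0.0859 max 0.0932 ext [0.043 0.046]
[251. 200.] 58 mid [0.5451 0.1611] lidz 0.0713 max 0.0746 ext [0.008 0.081]
[269. 244.] 41 mid [0.4664 0.3143] lidz 0.0869 max 0.0906 ext [0.021 0.015]
[239. 262.] 144 mid [0.5192 0.3552] lidz 0.0705 max 0.0748 ext [0.073 0.038]
[274. 284.] 80 mid [0.4303 0.4556] lidz 0.1517 max 0.1586 ext [0.042 0.017]
[238. 291.] 73 mid [0.5086 0.4421] lidz 0.073 max 0.075 ext [0.021 0.02 ]
```

>>> carry_out:
  steps:
    - [[0.001,0,0.05],0,1]
    - [[0.001,0,0.09],0,1]
    - [[0.001,0,0.115],0,1]
    - [[0.001,0,0.123],0,1]
    - [[0.001,0,0.127],0,1]
    - [[0.001,0,0.127],0,1]
    - [[0.001,0,0.127],0,1]

```text
time: 35.42
tool_pos: [0.4292, 0.4392, 0.0237]
ee_rot: [3.139, -0.002, 1.571]
wrist_force: [0.6, -0.7, 1.9]
width: 0.0474
finger_force: 30.0
```

>>> carry_out:
  steps:
    - [[0,0,0],0,-0.3]
    - [[0,0,0],0,-0.3]
    - [[0,0,-0.001],0,-0.3]
    - [[0,0,-0.02],0,-0.3]
    - [[0,0,-0.06],0,-0.3]
    - [[0,0,-0.12],0,0]
    - [[0,0,-0.16],0,1]

```text
time: 36.3
tool_pos: [0.4288, 0.4392, 0.1872]
ee_rot: [3.137, -0.004, 1.571]
wrist_force: [-0.0, -0.2, -0.6]
width: 0.0443
finger_force: 0.0
```

>>> carry_out:
  steps:
    - [[-0.06,0.0,0],0,1]
    - [[-0.12,0,0],0,1]
    - [[-0.18,0,0],0,1]
    - [[-0.24,0,0],0,1]
    - [[-0.3,0,0],0,1]
    - [[-0.36,0,0],0,1]
    - [[-0.42,0.01,0],0,1]
    - [[-0.44,0.03,0],0,1]
    - [[-0.44,0.03,0],0,1]
    - [[-0.44,0.03,0],0,1]

```text
time: 37.55
tool_pos: [0.4578, -0.001, 0.1827]
ee_rot: [3.141, -0.0, 1.571]
wrist_force: [-0.3, 0.1, 0.7]
width: 0.0003
finger_force: 0.0
```

```bash
python3 side.py;python3 jars.py top7.png
python3 - <<'E'
from h import *;print(robot.get_obs()['tool_pos'])
s=dict(np.load('last.npz'));X=world(s)
for v in (205,215,225,235):print('row',v,[X[v,u].round(3).tolist() for u in range(265,283,2)])
m=cv2.resize(s['image'][140:262,135:385],None,fx=3.2,fy=3.2,interpolation=cv2.INTER_CUBIC)
cv2.imwrite('pics/crop7.png',m[...,::-1])
E
```

```text
[264. 244.] 630 mid [0.4768 0.2487] lidz 0.0713 max 0.0752 ext [0.158 0.257]
[276. 204.] 173 mid [0.4728 0.1775] lidz 0.0866 max 0.0906 ext [0.043 0.047]
[270. 222.] 208 mid [0.4757 0.2435] lidz 0.0867 max 0.0922 ext [0.044 0.047]
[264. 245.] 253 mid [0.4771 0.3177] lidz 0.0865 max 0.092 ext [0.044 0.048]
[238. 291.] 71 mid [0.5086 0.4415] lidz 0.0731 max 0.0758 ext [0.02 0.02]
[275. 298.] 81 mid [0.43   0.4433] lidz 0.0732 max 0.0759 ext [0.02  0.021]
[214. 218.] 530 mid [0.4759 0.2459] lidz 0.0709 max 0.0762 ext [0.157 0.253]
[155. 206.] 49 mid [0.5092 0.4382] lidz 0.0728 max 0.0775 ext [0.02  0.021]
[198. 217.] 237 mid [0.4782 0.3143] lidz 0.0856 max 0.0928 ext [0.044 0.044]
[225. 218.] 239 mid [0.4765 0.2398] lidz 0.0858 max 0.094 ext [0.043 0.046]
[250. 220.] 238 mid [0.4721 0.1743] lidz 0.086 max 0.0935 ext [0.043 0.046]
[153. 234.] 52 mid [0.4296 0.4395] lidz 0.0719 max 0.0762 ext [0.019 0.02 ]
[ 0.45763387 -0.00052043  0.18242143]
row 205 [[0.519, 0.132, 0.028], [0.521, 0.127, 0.012], [0.52, 0.121, 0.025], [0.52, 0.115, 0.027], [0.519, 0.11, 0.034], [0.518, 0.104, 0.042], [0.518, 0.099, 0.05], [0.517, 0.093, 0.057], [0.52, 0.086, 0.028]]
row 215 [[0.49, 0.132, 0.032], [0.492, 0.126, 0.012], [0.491, 0.121, 0.024], [0.49, 0.115, 0.032], [0.49, 0.11, 0.041], [0.489, 0.104, 0.047], [0.489, 0.099, 0.052], [0.489, 0.093, 0.054], [0.491, 0.086, 0.025]]
row 225 [[0.463, 0.132, 0.015], [0.462, 0.126, 0.021], [0.462, 0.12, 0.024], [0.462, 0.115, 0.032], [0.462, 0.109, 0.039], [0.461, 0.104, 0.046], [0.461, 0.099, 0.055], [0.461, 0.093, 0.054], [0.463, 0.086, 0.022]]
row 235 [[0.434, 0.131, 0.014], [0.434, 0.126, 0.018], [0.434, 0.12, 0.025], [0.434, 0.114, 0.035], [0.434, 0.109, 0.041], [0.434, 0.104, 0.045], [0.434, 0.098, 0.053], [0.435, 0.091, 0.006], [0.434, 0.086, 0.025]]
```

View pics/crop7.png

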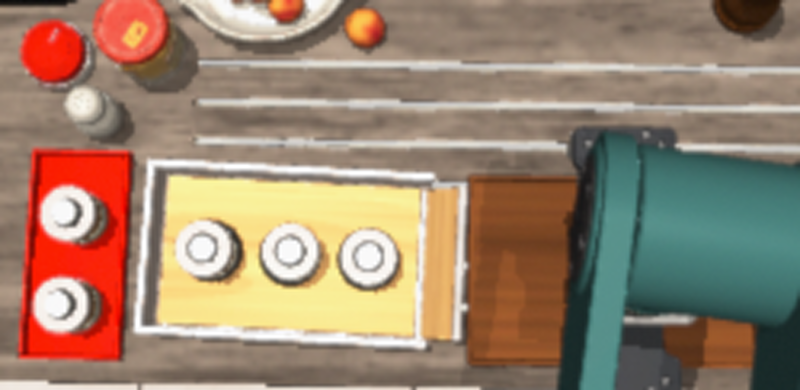

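The view shows both faulty jars in the tray at (70,215) and (65,305), and three good jars on the marks. The flap at about (440,265) is still open, so I'll shut it next.

>>> carry_out:
  steps:
    - [[0.03,0.013,0.05],0,1]
    - [[0.05,0.013,0.1],0,1]
    - [[0.05,0.013,0.138],0,1]
    - [[0.05,0.013,0.138],0,1]
    - [[0.05,0.013,0.138],0,1]

```text
time: 38.28
tool_pos: [0.472, 0.0489, 0.0458]
ee_rot: [3.139, 0.0, 1.572]
wrist_force: [0.0, -0.9, 0.3]
width: 0.0006
finger_force: 0.0
```

>>> carry_out:
  steps:
    - [[0.015,0,0],0,1]
    - [[0.025,0,0],0,1]
    - [[0.032,0,0],0,1]
    - [[0.039,0,0],0,1]
    - [[0.046,0,0],0,1]
    - [[0.053,0,0],0,1]
    - [[0.058,0,0],0,1]
    - [[0.062,0,0],0,1]
    - [[0.062,0,0],0,1]

```text
time: 39.4
tool_pos: [0.4707, 0.1111, 0.0436]
ee_rot: [-3.141, -0.001, 1.571]
wrist_force: [0.1, 0.0, 0.3]
width: 0.0002
finger_force: 0.0
```

>>> carry_out:
  steps:
    - [[0.0015,0,0],0,1]
    - [[0.003,0,0],0,1]
    - [[0.003,0,0],0,1]

```text
time: 39.78
tool_pos: [0.4708, 0.1133, 0.0438]
ee_rot: [-3.141, 0.0, 1.571]
wrist_force: [-0.2, -1.7, 0.2]
width: 0.0002
finger_force: 0.7
```

>>> carry_out:
  steps:
    - [[0.0015,0,0],0,1]
    - [[0.003,0,0],0,1]
    - [[0.003,0,0],0,1]

```text
time: 40.15
tool_pos: [0.4708, 0.1136, 0.0438]
ee_rot: [-3.141, 0.006, 1.57]
wrist_force: [-0.2, -8.9, 2.0]
width: 0.0006
finger_force: 4.3
```

Force is up to 9 N with no further travel, so the flap is at its stop. I'll back off and check.

>>> carry_out:
  steps:
    - [[-0.02,0,0],0,1]
    - [[-0.05,0,-0.01],0,1]
    - [[-0.08,0,-0.06],0,1]
    - [[-0.14,0,-0.12],0,1]
    - [[-0.2,0,-0.16],0,1]
    - [[-0.25,0,-0.16],0,1]
    - [[-0.25,0,-0.16],0,1]
    - [[-0.25,0,-0.16],0,1]

```text
time: 41.15
tool_pos: [0.471, -0.1336, 0.2036]
ee_rot: [3.142, -0.001, 1.569]
wrist_force: [-0.1, -0.3, -0.7]
width: 0.0009
finger_force: 0.0
```

```bash
python3 side.py;python3 jars.py top8.png
python3 - <<'E'
from h import *
s=dict(np.load('last.npz'));X=world(s)
for v in (210,225):print('row',v,[X[v,u].round(3).tolist() for u in range(261,283,2)])
m=cv2.resize(s['image'][140:262,135:385],None,fx=3.2,fy=3.2,interpolation=cv2.INTER_CUBIC)
cv2.imwrite('pics/crop8.png',m[...,::-1])
E
```

```text
[266. 241.] 692 mid [0.4769 0.2488] lidz 0.071 max 0.0753 ext [0.158 0.256]
[276. 203.] 207 mid [0.4744 0.1639] lidz 0.0861 max 0.0909 ext [0.049 0.074]
[270. 222.] 208 mid [0.4758 0.2435] lidz 0.0864 max 0.0911 ext [0.044 0.049]
[264. 245.] 254 mid [0.4775 0.3182] lidz 0.0865 max 0.0912 ext [0.045 0.048]
[238. 291.] 73 mid [0.5086 0.4423] lidz 0.0734 max 0.076 ext [0.021 0.02 ]
[275. 298.] 81 mid [0.4299 0.4433] lidz 0.0729 max 0.076 ext [0.021 0.02 ]
[214. 218.] 538 mid [0.4761 0.246 ] lidz 0.071 max 0.0769 ext [0.157 0.254]
[268. 210.] 54 mid [0.5004 0.1253] lidz 0.0667 max 0.0725 ext [0.075 0.008]
[154. 206.] 50 mid [0.5091 0.4379] lidz 0.073 max 0.078 ext [0.02 0.02]
[198. 217.] 240 mid [0.4782 0.3142] lidz 0.0859 max 0.0949 ext [0.044 0.045]
[225. 218.] 238 mid [0.4766 0.2396] lidz 0.0859 max 0.0923 ext [0.044 0.046]
[250. 220.] 236 mid [0.4721 0.1743] lidz 0.086 max 0.0939 ext [0.044 0.046]
[152. 234.] 52 mid [0.4294 0.4391] lidz 0.0722 max 0.0774 ext [0.019 0.02 ]
row 210 [[0.504, 0.144, 0.031], [0.505, 0.138, 0.031], [0.505, 0.132, 0.03], [0.502, 0.127, 0.061], [0.502, 0.121, 0.065], [0.507, 0.115, 0.003], [0.508, 0.109, 0.001], [0.507, 0.103, 0.004], [0.507, 0.097, 0.007], [0.507, 0.091, 0.005], [0.506, 0.086, 0.026]]
row 225 [[0.462, 0.143, 0.033], [0.462, 0.137, 0.028], [0.463, 0.132, 0.01], [0.46, 0.126, 0.063], [nan, nan, nan], [0.464, 0.114, -0.0], [0.464, 0.108, 0.001], [0.464, 0.102, 0.001], [0.464, 0.096, -0.005], [0.464, 0.091, 0.001], [0.463, 0.086, 0.023]]
```

View pics/crop8.png

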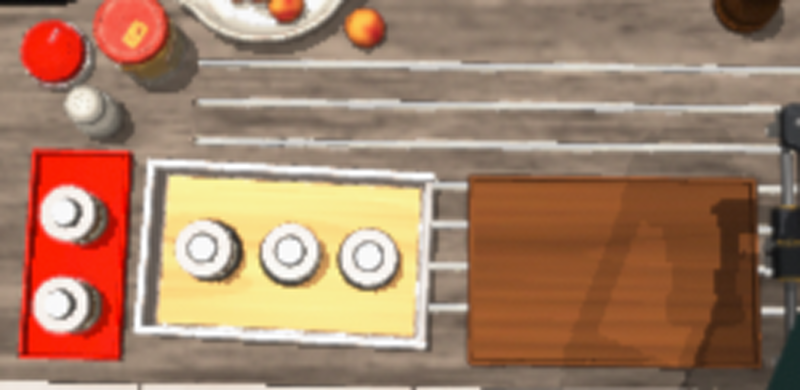

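The flap edge stands upright at x ≈ 428 in the crop (height 0.065 m, so it is shut). All five jars stand in their places and the arm is clear.

```bash
python3 -c "
from bench import robot;print(robot.close_job())"
```

```text
the job is handed in; nothing more can be done
None
```

I pressed all five buttons, stood the three good jars on the lift platform and the two faulty ones in the red tray, pushed the flap shut against its stop, and handed the job in at about 41 s; the hand-in gave no verdict.

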